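# Start and seat the closure plug of a dive-lamp battery housing

### The job

The orange plug is sitting proud on the mouth of the black battery housing, with its lugs resting on the rim past the thread start. Turn it backward (counterclockwise from above) until its lugs drop into the thread start, then turn it forward (clockwise) until it is fully home against its stop, flush with the rim, and let go; do not force it down while it is proud. Leave the finished unit with the blue plug where it stands.

Things in the scene. Friction and masses are not known exactly. Their poses are not given: they have to be found in the camera images.
- housing: Fixed black housing, 80 mm across, rim 60 mm up, on a 110 mm plate 15 thick. Origin: underside centre on the plug's axis, z up. In its mouth a steel lip, 6 mm thick, level with the rim, has two gaps (thread starts) at +x and -x, marked by white dashes and, on the plate, red patches; lugs within 12 deg of them drop 13 mm. The thread then runs clockwise, 4 mm lower, to a stop at 62 deg; green dots mark 60.
- plug: Loose upright orange plug, 200 g. Origin: centre of its foot. Shank 45 mm across, 37 mm high; on it a grip bar along x, 56 long, 14 thick (y), 32 high, top 69 mm above the foot. Foot above table: 40 mm proud, 27 dropped in the start, 23 home. At first its +x is 30 to 60 deg clockwise of the housing's +x. 1.5 mm play; sinks by its weight or with the hand, the thread does not pull.
- plug_lug (a point): Underside of the plug's +x lug, 27 mm from the axis, 20 mm above the foot. Two steel lugs, 14 mm wide and 5 mm thick, along the plug's +x and -x (in line with the grip bar), reach 30 mm from the axis. Once dropped, they can turn back at most 15 deg past the start.
- finished: Finished unit, loose on the table: the same black housing, 80 mm across, 60 mm high, without a plate, with a blue grip bar 56 x 14 x 32 mm (along x) on top, 0.9 kg. Origin: underside centre. Not to be moved.
Mind the look-alikes: they are no part of the job. There is more than one size of the plug; the job needs the smallest.

How it is judged:
By the outcome, as a careful person would: the job done as asked, in the order asked, and still so for the second after the job is handed in, with the robot touching nothing.
It also fails if it takes over 38 s, if anything falls off the work surface, if the arm or the gripper's body presses on something with over 40 N, if the wrist force passes 120 N, or if a joint passes its speed limit or range.

### The arm

A 6-joint arm with a two-finger parallel gripper is mounted at the origin on the work surface. World frame = base frame: x ahead of the robot, y to its left, z up, the work surface at z = 0. Lengths are in m, angles in rad, forces in N, time in s.
With the tool pointing down it reaches from about 0.375 to 0.975 m from the base axis. Payload 3.8 kg.
Tool frame: the origin (TCP) lies where the fingers leave the gripper's body, on its centre line; the fingertips stand 73 mm ahead of it and the grasp point (between the pads) lies 54 mm ahead of it; z points along the fingers, y is the line along which they close (so a half turn about z gives the same grasp; the last joint's range is limited). The gripper opens to 85 mm and grips with 20 to 120 N. Pads are 22 mm wide; open, the fingers measure 114 mm over their backs; the gripper's body (76 mm by 85 mm) begins 54 mm behind the grasp point. The pads swing forward as they close: fully open they stand 13 mm farther back than shut.
Start: joints at [-1.166, 0.264, 1.604, -0, 1.274, -0.037], TCP at [0.289, -0.61, 0.304] pointing down, gripper open.
Joint ranges: [-2.63, 2.63], [-0.94, 2.18], [0.31, 2.57], [-1.31, 4.45], [0, 2.66], [-2.55, 2.55]. Speed limits (rad/s): [2.57, 2.57, 3.14, 3.14, 3.14, 3.14].

### API

Orientations are given as a rotation vector (axis times angle).
In Python, from workcell import read_state, viewer, bot gives the robot as it stands.
- The arm moves only by the tool jog_arm, never from a script. Its argument "increments" is a list that holds one entry, the list of rows, each a list of 7 numbers: the shift along the tool's x, y, z in units of 30 mm (1.0 is 30 mm), then the turn, a rotation vector about the tool's x, y, z in units of 6 degrees (1.0 is 6 degrees), then the opening, from -1 (shut) to 1 (fully open). A call has exactly 5 rows; each row shifts and turns the commanded pose from where the row before left it, along the tool's axes as they then stand; what a row does not reach is not made up. A row lasts 1/12 s, in which the tool goes at most 41.7 mm and 7.16 degrees, less where a joint would pass 70% of its speed; a pose out of reach is approached as far as the arm can. A call is refused whole if a number of a shift passes 1 or a number of a turn 1, either way. A call with a gripper value outside its range is refused whole. The fingers move at their own pace and stop on an object; "force" is the grip in N (left out, the last holds). Time passes only in rows, so rows that do not move let the fingers close, or fill a call up. It gives the time, the measured TCP pose, the force, the opening and the grip force at its end, in the units of the state.
- read_state(): the state, without advancing time (a new reading comes with each control period).
- viewer.read_camera(name): name is "scene" or "top" or "wrist"; returns (picture, depth): 420x560x3 uint8, blue, green, red; 420x560 float32, m along the optical axis (not along the pixel's ray), 0 where there is no reading.
- viewer.camera_params(name): a dict with "fx", "fy", "cx", "cy" (pixels), "R" (3x3) and "t" (3): a world point X has camera coordinates R X + t; the wrist camera has in their place "hand_eye" (4x4, takes a point from camera to tool coordinates, whose origin is the TCP and whose axes are the flange's). Camera axes: x right, y down, z forward; pixel columns grow to the right and rows downward; lengths in m; the calibration is good to about 2 mm. The wrist camera is an equidistant fisheye: a pixel r from the principal point sees the ray r / f radians off the axis. A picture is of the moment at which its call begins: read the wrist's pose just before it. camera_params takes no time and is no camera call.
- bot.finish_job(): hands the job in; it is judged then, once.
The state is a dict: "time": time; "q": joint angles; "joint_vel": joint speeds; "joint_torque": joint torques, N m; "tool_pos": TCP position; "tcp_rot": TCP orientation; "wrist_force": force on the tool from outside, world axes, zero at the start; "torque": the same for the moment, N m; "width": opening from 0.0 (shut) to 1.0 (fully open); "grip_force": force on a finger pad.
Only numpy, scipy, OpenCV 4.12 (cv2) and the standard library are available. Lean on these libraries where they do the work, as an engineer would, in place of code of your own. Each camera call takes 0.05 s, during which the arm holds its last target. There are 200 camera calls.

## Working session

There is one attempt and no reset: what is moved stays moved. The work goes in short steps, Python scripts to look and compute and a tool call to move; the robot and the scene stay as the last step left them, time stands still between calls to the robot, and variables do not carry over. Pictures are saved under pics/ and viewed, at most 10 in all, crops included, and the job is handed in when it is done.

Besides the shell and the picture viewer there is one more tool, called after ">>>" in YAML: its name, and indented under it one key for each argument. jog_arm: Moves the arm, as the interface text tells. Its arguments: {"type":"object","properties":{"increments":{"type":"array","items":{"type":"array","items":{"type":"array","items":{"type":"number"}}}},"force":{"type":"number"}},"required":["increments"]}

```bash
ls; mkdir -p pics; python3 - <<'E'
from workcell import read_state, viewer, bot
import cv2,numpy as np
s=read_state();print(s)
for n in("scene","top"):
    p,d=viewer.read_camera(n);cv2.imwrite(f"pics/{n}0.png",p);np.save(f"pics/{n}0.npy",d);print(n,viewer.camera_params(n))
print(viewer.camera_params("wrist"))
E
```

```text
pics
{'time': 0.0, 'q': array([-1.16585268e+00,  2.64762733e-01,  1.60536092e+00,  9.64207645e-06,
        1.27369931e+00, -3.69245530e-02]), 'joint_vel': array([ 8.40864848e-05, -2.76026018e-04, -8.13767318e-04, -2.19171808e-03,
       -6.35966670e-04, -2.40424605e-04]), 'joint_torque': array([-1.63413388e-03, -5.15115523e+01, -3.67310858e+01, -2.59299059e-04,
        1.28886499e-02,  3.35646604e-06]), 'tool_pos': array([ 0.28841355, -0.60965886,  0.30256245]), 'tcp_rot': array([-3.06309043e+00, -6.87966884e-01,  6.26348328e-04]), 'wrist_force': array([-0.67400036, -0.38338349, -0.09534643]), 'torque': array([ 0.04096165, -0.01801485, -0.02759152]), 'grip_force': 0.0, 'width': 0.9995410488428612}
scene {'fx': 381.25023531531855, 'fy': 381.25023531531855, 'cx': 281.23085082650636, 'cy': 216.5235071402912, 'R': array([[-0.68674561,  0.72681511, -0.01096701],
       [ 0.61691111,  0.57478838, -0.53762348],
       [-0.38444915, -0.37597623, -0.84311371]]), 't': array([ 0.43959311, -0.27579656,  1.16406675])}
top {'fx': 523.3339951406406, 'fy': 523.3339951406406, 'cx': 271.1602245217397, 'cy': 218.63802299181214, 'R': array([[-0.0221463 , -0.99973863,  0.00567516],
       [-0.99737655,  0.02170195, -0.0690583 ],
       [ 0.06891709, -0.00718966, -0.99759648]]), 't': array([-0.0587451 ,  0.56107258,  1.22858151])}
{'fx': 325.19226210127806, 'fy': 325.19226210127806, 'cx': 283.81384420402225, 'cy': 208.48356393510812, 'hand_eye': array([[-3.96652128e-04, -9.61504240e-01, -2.74789808e-01,
         6.95238887e-02],
       [ 9.99999905e-01, -4.30641674e-04,  6.33637231e-05,
        -9.69355773e-04],
       [-1.79260431e-04, -2.74789756e-01,  9.61504320e-01,
        -6.98234502e-02],
       [ 0.00000000e+00,  0.00000000e+00,  0.00000000e+00,
         1.00000000e+00]])}
```

View pics/top0.png

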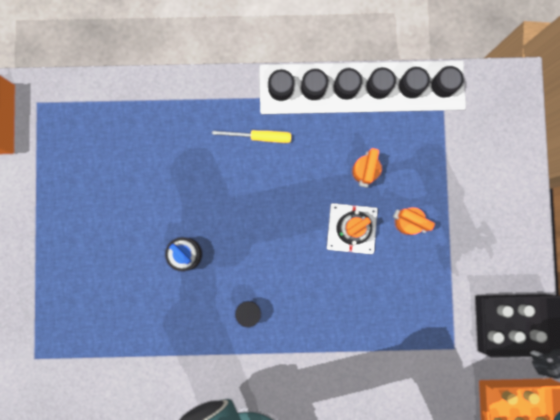

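View pics/scene0.png

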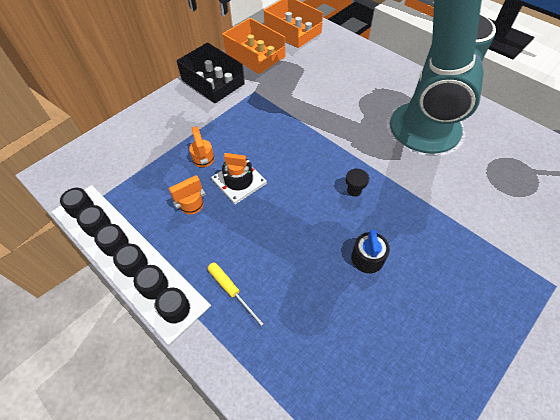

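Candidates for the plug (top picture): orange on the housing (356,228), and loose orange plugs at (367,168) and (413,222). The blue unit at (183,253) must not be touched. The one seated on the black housing with the white plate fits the description, so I check it in a close crop.

```bash
cat > h.py <<'E'
import numpy as np,cv2
from workcell import read_state, viewer, bot
def world(n,u,v,z=None,d=None):
    c=viewer.camera_params(n);r=np.array([(u-c['cx'])/c['fx'],(v-c['cy'])/c['fy'],1.])
    o=-c['R'].T@c['t'];w=c['R'].T@r
    k=d if d is not None else (z-o[2])/w[2]
    return o+k*w
E
python3 - <<'E'
from h import *
p=cv2.imread("pics/top0.png");d=np.load("pics/top0.npy")
c=p[195:265,315:445];cv2.imwrite("pics/crop0.png",cv2.resize(c,None,fx=6,fy=6,interpolation=cv2.INTER_CUBIC))
hsv=cv2.cvtColor(p,cv2.COLOR_BGR2HSV)
for nm,m in dict(red=((hsv[...,0]<6)|(hsv[...,0]>172))&(hsv[...,1]>110),green=(abs(hsv[...,0].astype(int)-60)<20)&(hsv[...,1]>80),orange=(abs(hsv[...,0].astype(int)-11)<6)&(hsv[...,1]>150)).items():
    k,l,st,ce=cv2.connectedComponentsWithStats(m.astype(np.uint8))
    for i in range(1,k):
        if 315<ce[i][0]<445 and 150<ce[i][1]<265:
            u,v=ce[i];dd=d[int(round(v)),int(round(u))]
            print(nm,st[i][4],ce[i].round(1),world("top",u,v,d=dd).round(4),world("top",u,v,z=.015).round(4))
pts=[]
for v in range(200,260):
  for u in range(325,385):
    w=world("top",u,v,d=d[v,u]); pts.append(np.r_[w,u,v,hsv[v,u]])
pts=np.array(pts);np.save("pics/pts.npy",pts)
for lo,hi in((.095,.125),(.05,.07),(.01,.022)):
    q=pts[(pts[:,2]>lo)&(pts[:,2]<hi)];r=cv2.minAreaRect(q[:,:2].astype(np.float32)*1000)
    print(lo,len(q),q[:,:3].mean(0).round(4),np.median(q[:,2]).round(4),r)
E
```

```text
red 2 [378.  154.5] [ 0.6944 -0.3152  0.0958] [ 0.7097 -0.3327  0.015 ]
red 2 [357.5 159.5] [ 0.692  -0.2763  0.0515] [ 0.6985 -0.2827  0.015 ]
red 1 [380. 164.] [ 0.6804 -0.3289  0.0506] [ 0.6864 -0.3367  0.015 ]
red 1 [380. 173.] [ 0.6591 -0.3281  0.0506] [ 0.6645 -0.3359  0.015 ]
red 1 [353. 175.] [ 0.6619 -0.2715  0.0097] [ 0.6611 -0.2706  0.015 ]
red 6 [353.5 208.5] [ 0.5801 -0.2693  0.0141] [ 0.58   -0.2691  0.015 ]
red 1 [403. 209.] [ 0.5705 -0.3697  0.0852] [ 0.5763 -0.388   0.015 ]
red 1 [417. 208.] [ 0.5751 -0.4118  0.0494] [ 0.5779 -0.4217  0.015 ]
red 1 [424. 214.] [ 0.5605 -0.4267  0.0524] [ 0.5631 -0.4379  0.015 ]
red 1 [425. 217.] [ 0.5536 -0.4294  0.0501] [ 0.5559 -0.44    0.015 ]
red 1 [429. 220.] [ 0.5437 -0.4248  0.094 ] [ 0.5485 -0.4493  0.015 ]
red 1 [431. 221.] [ 0.5416 -0.4303  0.0907] [ 0.546 -0.454  0.015]
red 1 [433. 222.] [ 0.539  -0.4333  0.0951] [ 0.5434 -0.4587  0.015 ]
red 1 [396. 226.] [ 0.536  -0.3707  0.0105] [ 0.5358 -0.3696  0.015 ]
red 1 [433. 227.] [ 0.5278 -0.4329  0.0947] [ 0.5315 -0.4582  0.015 ]
red 1 [416. 233.] [ 0.5169 -0.4084  0.0449] [ 0.518  -0.4168  0.015 ]
red 1 [411. 234.] [ 0.5158 -0.404   0.0178] [ 0.5159 -0.4048  0.015 ]
red 6 [350.3 247.5] [ 0.4868 -0.2586  0.0144] [ 0.4868 -0.2585  0.015 ]
green 12 [340.5 233.7] [ 0.5185 -0.2292  0.0638] [ 0.5203 -0.236   0.015 ]
orange 472 [366.3 168. ] [ 0.6661 -0.2898  0.0851] [ 0.6775 -0.3034  0.015 ]
orange 472 [412.9 220.9] [ 0.5424 -0.3881  0.0954] [ 0.5472 -0.4105  0.015 ]
orange 334 [356.8 226.2] [ 0.5325 -0.2596  0.1094] [ 0.5373 -0.2757  0.015 ]
orange 2 [415.5 232. ] [ 0.519  -0.4054  0.0515] [ 0.5204 -0.4157  0.015 ]Traceback (most recent call last):
  File "<stdin>", line 14, in <module>
  File "h.py", line 4, in world
    c=viewer.camera_params(n);r=np.array([(u-c['cx'])/c['fx'],(v-c['cy'])/c['fy'],1.])
ValueError: time passes only in moves, steps and waits
```

View pics/crop0.png

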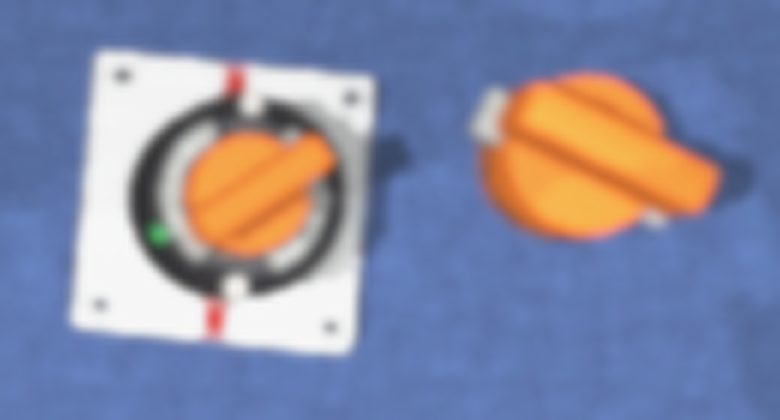

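The crop shows the small orange plug sitting in the black housing on the white plate. Red patches sit at about (353.5,208.5) and (350.3,247.5), green at (340.5,234), and the bar runs up-right to down-left, about 50° clockwise of the marks. The right-hand plug at (413,222) is visibly larger and loose. The choice is confirmed.

```bash
sed -i 's/^def world/import functools\nP=functools.lru_cache(None)(viewer.camera_params)\ndef world/; s/c=viewer.camera_params(n)/c=P(n)/' h.py
cat >> h.py <<'E'
def cloud(n,d,u0,u1,v0,v1):
    v,u=np.mgrid[v0:v1,u0:u1];c=P(n);k=d[v0:v1,u0:u1]
    X=np.stack([(u-c['cx'])/c['fx']*k,(v-c['cy'])/c['fy']*k,k],-1)-c['t']
    return X@c['R']
E
python3 - <<'E'
from h import *
d=np.load("pics/top0.npy");p=cv2.imread("pics/top0.png")
X=cloud("top",d,322,385,198,262);hsv=cv2.cvtColor(p,cv2.COLOR_BGR2HSV)[198:262,322:385]
for lo,hi in((.1,.125),(.05,.068),(.008,.022)):
    m=(X[...,2]>lo)&(X[...,2]<hi)
    if hi<.03:m&=hsv[...,1]<60
    q=X[m];print(lo,len(q),np.median(q,0).round(4),cv2.minAreaRect((q[:,:2]*1000).astype(np.float32)))
    C=np.cov(q[:,:2].T);w,V=np.linalg.eigh(C);print(q.mean(0),np.degrees(np.arctan2(V[1,1],V[0,1])),w)
E
```

```text
0.1 164 [ 0.533  -0.2629  0.1096] ((533.1531372070312, -264.40130615234375), (14.243067741394043, 56.413604736328125), 32.27878189086914)
[ 0.53287615 -0.26347066  0.10956532] 122.58754839168355 [1.65581757e-05 2.67306681e-04]
0.05 537 [ 0.5303 -0.2578  0.061 ] ((533.4086303710938, -263.6119689941406), (79.01507568359375, 79.09050750732422), 85.91545867919922)
[ 0.53210747 -0.26147354  0.06064651] 50.5899069006947 [0.00052275 0.00061615]
0.008 1049 [ 0.5271 -0.2462  0.0162] ((532.5029907226562, -265.26055908203125), (112.11866760253906, 111.79461669921875), 83.36333465576172)
[ 0.53138088 -0.25867321  0.01610874] -140.247113426426 [0.00144498 0.001526  ]
```

```bash
cat >> h.py <<'E'
from scipy.spatial.transform import Rotation as Ro
def yaw(s): 
    x=Ro.from_rotvec(s['tcp_rot']).as_matrix()[:,0];return np.degrees(np.arctan2(x[1],x[0]))
def plan(goal,gy,n,s=None):
    s=s or read_state();p=s['tool_pos'].copy();y=yaw(s);dy=(gy-y)/n;st=(np.array(goal)-p)/n
    for i in range(n):
        a=np.radians(y);ex=np.array([np.cos(a),np.sin(a),0]);ey=np.array([np.sin(a),-np.cos(a),0])
        print(i+1,(np.array([st@ex,st@ey,-st[2]])/.03).round(2),"rz",round(-dy/6,2));y+=dy
def rep():
    s=read_state();print("t",s['time'],"pos",s['tool_pos'].round(4),"yaw",yaw(s).round(2),"tilt",(Ro.from_rotvec(s['tcp_rot']).as_matrix()[:,2]).round(3),"F",s['wrist_force'].round(1),"T",s['torque'].round(2),"w",round(s['width'],3),"g",round(s['grip_force'],1),"q6",s['q'][5].round(2))
E
python3 -c "
from h import *
plan((.533,-.264,.21),122.4,20)"
```

```text
1 [ 0.61 -0.35  0.15] rz -0.81
2 [ 0.64 -0.29  0.15] rz -0.81
3 [ 0.66 -0.24  0.15] rz -0.81
4 [ 0.68 -0.18  0.15] rz -0.81
5 [ 0.7  -0.12  0.15] rz -0.81
6 [ 0.7  -0.06  0.15] rz -0.81
7 [ 0.71 -0.    0.15] rz -0.81
8 [0.7  0.06 0.15] rz -0.81
9 [0.7  0.12 0.15] rz -0.81
10 [0.68 0.17 0.15] rz -0.81
11 [0.67 0.23 0.15] rz -0.81
12 [0.64 0.29 0.15] rz -0.81
13 [0.62 0.34 0.15] rz -0.81
14 [0.59 0.39 0.15] rz -0.81
15 [0.55 0.44 0.15] rz -0.81
16 [0.51 0.49 0.15] rz -0.81
17 [0.47 0.53 0.15] rz -0.81
18 [0.42 0.56 0.15] rz -0.81
19 [0.37 0.6  0.15] rz -0.81
20 [0.32 0.63 0.15] rz -0.81
```

>>> jog_arm:
  increments:
    - [[0.61, -0.35, 0.15, 0, 0, -0.81, 1], [0.64, -0.29, 0.15, 0, 0, -0.81, 1], [0.66, -0.24, 0.15, 0, 0, -0.81, 1], [0.68, -0.18, 0.15, 0, 0, -0.81, 1], [0.7, -0.12, 0.15, 0, 0, -0.81, 1]]
  force: 40

```text
time: 0.52
tool_pos: [0.3497, -0.5228, 0.2805]
tcp_rot: [-2.848, -1.323, 0.0]
wrist_force: [-0.2, -0.8, 0.3]
width: 0.997
grip_force: 0.0
```

>>> jog_arm:
  increments:
    - [[0.7, -0.06, 0.15, 0, 0, -0.81, 1], [0.71, 0, 0.15, 0, 0, -0.81, 1], [0.7, 0.06, 0.15, 0, 0, -0.81, 1], [0.7, 0.12, 0.15, 0, 0, -0.81, 1], [0.68, 0.17, 0.15, 0, 0, -0.81, 1]]

```text
time: 0.93
tool_pos: [0.4111, -0.4365, 0.2581]
tcp_rot: [-2.506, -1.893, 0.0]
wrist_force: [-0.3, -0.3, 0.2]
width: 0.997
grip_force: 0.0
```

>>> jog_arm:
  increments:
    - [[0.67, 0.23, 0.15, 0, 0, -0.81, 1], [0.64, 0.29, 0.15, 0, 0, -0.81, 1], [0.62, 0.34, 0.15, 0, 0, -0.81, 1], [0.59, 0.39, 0.15, 0, 0, -0.81, 1], [0.55, 0.44, 0.15, 0, 0, -0.81, 1]]

```text
time: 1.35
tool_pos: [0.4721, -0.35, 0.2356]
tcp_rot: [-2.051, -2.378, 0.0]
wrist_force: [-0.7, -0.0, -0.4]
width: 1.001
grip_force: 0.0
```

>>> jog_arm:
  increments:
    - [[0.51, 0.49, 0.15, 0, 0, -0.81, 1], [0.47, 0.53, 0.15, 0, 0, -0.81, 1], [0.42, 0.56, 0.15, 0, 0, -0.81, 1], [0.37, 0.6, 0.15, 0, 0, -0.81, 1], [0.32, 0.63, 0.15, 0, 0, -0.81, 1]]

```text
time: 1.77
tool_pos: [0.5334, -0.2638, 0.2131]
tcp_rot: [-1.505, -2.757, 0.0]
wrist_force: [0.5, -0.4, 0.4]
width: 1.001
grip_force: 0.0
```

```bash
python3 - <<'E'
from h import *
rep();s=read_state();p,d=viewer.read_camera("wrist");c=P("wrist");q=p.copy()
R=Ro.from_rotvec(s['tcp_rot']).as_matrix();T=np.linalg.inv(c['hand_eye'])
def proj(w):
    x=T[:3,:3]@(R.T@(np.array(w)-s['tool_pos']))+T[:3,3];th=np.arctan2(np.hypot(x[0],x[1]),x[2]);k=th*c['fx']/np.hypot(x[0],x[1]);return int(c['cx']+k*x[0]),int(c['cy']+k*x[1])
A=np.array([.533,-.264])
def at(a,r,z,b=0):
    a=np.radians(a);return np.r_[A+r*np.array([np.cos(a),np.sin(a)])+b*np.array([-np.sin(a),np.cos(a)]),z]
box=[proj(at(-57.6,i*.028,.109,j*.007)) for i,j in((1,1),(1,-1),(-1,-1),(-1,1))]
cv2.polylines(q,[np.array(box)],True,(255,0,255),1)
for a in(-6.5,173.5): cv2.circle(q,proj(at(a,.047,.015)),4,(255,255,0),1)
cv2.circle(q,proj(at(-66.5,.038,.06)),4,(0,255,0),1);cv2.circle(q,proj(at(113.5,.038,.06)),4,(0,255,0),1)
cv2.imwrite("pics/wr1.png",q)
E
```

```text
t 1.7667 pos [ 0.5334 -0.2638  0.2131] yaw 122.75 tilt [-0.001  0.    -1.   ] F [ 0.5 -0.4  0.4] T [-0.03  0.02 -0.02] w 1.001 g 0.0 q6 -1.07
```

View pics/wr1.png

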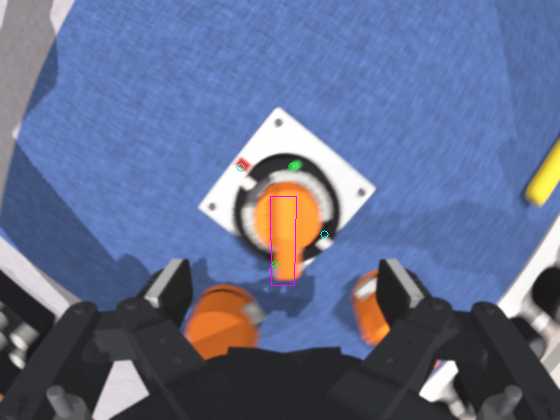

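The overlay matches the view: the bar is at about x 274–300, y 197–285, and the red patch at (243,164) is within 3 px of the prediction. The bar lies about 1 mm to tool +y. I descend and grip.

>>> jog_arm:
  increments:
    - [[0, 0.03, 0.4, 0, 0, 0, 1], [0, 0, 0.5, 0, 0, 0, 1], [0, 0, 0.5, 0, 0, 0, 1], [0, 0, 0.45, 0, 0, 0, 1], [0, 0, 0, 0, 0, 0, 0]]
  force: 30

```text
time: 2.23
tool_pos: [0.5313, -0.2638, 0.1541]
tcp_rot: [-1.509, -2.747, 0.0]
wrist_force: [0.9, -0.4, 0.5]
width: 0.883
grip_force: 0.0
```

>>> jog_arm:
  increments:
    - [[0, 0, 0, 0, 0, 0, -1], [0, 0, 0, 0, 0, 0, -1], [0, 0, 0, 0, 0, 0, -1], [0, 0, 0, 0, 0, 0, -1], [0, 0, 0, 0, 0, 0, -1]]

```text
time: 2.65
tool_pos: [0.5344, -0.2649, 0.1595]
tcp_rot: [1.51, 2.753, -0.001]
wrist_force: [-6.1, -2.2, 6.0]
width: 0.156
grip_force: 34.0
```

```bash
python3 -c "
from h import *
rep()"
```

```text
t 2.65 pos [ 0.5344 -0.2649  0.1595] yaw 122.51 tilt [ 0.001 -0.001 -1.   ] F [-6.1 -2.2  6. ] T [-0.42  0.77  0.03] w 0.156 g 34.0 q6 -1.07
```

>>> jog_arm:
  increments:
    - [[0, -0.03, -0.04, 0, 0, 0, -1], [0, 0, 0, 0, 0, -0.5, -1], [0, 0, 0, 0, 0, -1, -1], [0, 0, 0, 0, 0, -1, -1], [0, 0, 0, 0, 0, -0.5, -1]]

```text
time: 3.07
tool_pos: [0.5334, -0.2646, 0.1596]
tcp_rot: [1.054, 2.959, 0.001]
wrist_force: [1.3, 1.2, -2.1]
width: 0.156
grip_force: 32.8
```

```bash
python3 -c "
from h import *
rep()"
```

```text
t 3.0667 pos [ 0.5334 -0.2646  0.1596] yaw 140.77 tilt [ 0.001  0.001 -1.   ] F [ 1.3  1.2 -2.1] T [ 0.2  -0.24 -0.02] w 0.156 g 32.8 q6 -1.39
```

>>> jog_arm:
  increments:
    - [[0, 0, 0, 0, 0, -1, -1], [0, 0, 0, 0, 0, -1, -1], [0, 0, 0, 0, 0, -1, -1], [0, 0, 0, 0, 0, -1, -1], [0, 0, 0, 0, 0, -1, -1]]

```text
time: 3.48
tool_pos: [0.5338, -0.264, 0.1596]
tcp_rot: [0.253, 3.13, 0.003]
wrist_force: [2.7, 2.8, -1.9]
width: 0.162
grip_force: 32.7
```

>>> jog_arm:
  increments:
    - [[0, 0, 0, 0, 0, -0.45, -1], [0, 0, 0.06, 0, 0, 0, -1], [0, 0, 0.06, 0, 0, 0, -1], [0, 0, 0, 0, 0, 0, -1], [0, 0, 0, 0, 0, 0, -1]]

```text
time: 3.9
tool_pos: [0.5345, -0.2646, 0.1566]
tcp_rot: [0.188, 3.133, 0.0]
wrist_force: [3.5, 2.9, 0.2]
width: 0.159
grip_force: 33.1
```

```bash
python3 -c "
from h import *
rep()"
```

```text
t 3.9 pos [ 0.5345 -0.2646  0.1566] yaw 173.12 tilt [ 0.003  0.    -1.   ] F [3.5 2.9 0.2] T [ 0.66 -0.86 -0.02] w 0.159 g 33.1 q6 -1.95
```

>>> jog_arm:
  increments:
    - [[0, 0, 0.06, 0, 0, 0, -1], [0, 0, 0.06, 0, 0, 0, -1], [0, 0, 0.06, 0, 0, 0, -1], [0, 0, 0, 0, 0, 0, -1], [0, 0, 0, 0, 0, 0, -1]]

```text
time: 4.32
tool_pos: [0.5345, -0.2647, 0.1512]
tcp_rot: [0.188, 3.133, 0.0]
wrist_force: [5.2, 2.9, -0.1]
width: 0.157
grip_force: 33.1
```

```bash
python3 -c "
from h import *
rep()"
```

```text
t 4.3167 pos [ 0.5345 -0.2647  0.1512] yaw 173.12 tilt [ 0.003  0.    -1.   ] F [ 5.2  2.9 -0.1] T [ 0.69 -0.85 -0.06] w 0.157 g 33.1 q6 -1.95
```

>>> jog_arm:
  increments:
    - [[-0.03, 0.02, 0.05, 0, 0, 0, -1], [0, 0, 0.06, 0, 0, 0, -1], [0, 0, 0.06, 0, 0, 0, -1], [0, 0, 0, 0, 0, 0, -1], [0, 0, 0, 0, 0, 0, -1]]

```text
time: 4.73
tool_pos: [0.5349, -0.2646, 0.1465]
tcp_rot: [0.187, 3.134, -0.001]
wrist_force: [2.0, 3.4, 5.6]
width: 0.154
grip_force: 33.8
```

```bash
python3 -c "
from h import *
rep()"
```

```text
t 4.7333 pos [ 0.5349 -0.2646  0.1465] yaw 173.18 tilt [ 0.002 -0.    -1.   ] F [2.  3.4 5.6] T [ 0.62 -0.36  0.01] w 0.154 g 33.8 q6 -1.95
```

>>> jog_arm:
  increments:
    - [[0, 0, 0, 0, 0, 0, 0.4], [0, 0, 0, 0, 0, 0, 0.4], [0, 0, 0, 0, 0, 0, 0.4], [0, 0, 0, 0, 0, 0, 0.4], [0, 0, 0, 0, 0, 0, 0.4]]

```text
time: 5.15
tool_pos: [0.5336, -0.2645, 0.1449]
tcp_rot: [-0.186, -3.135, -0.0]
wrist_force: [0.8, -0.1, 1.5]
width: 0.703
grip_force: 0.0
```

```bash
cat >> h.py <<'E'
def wcloud(mask_orange=True):
    s=read_state();p,d=viewer.read_camera("wrist");c=P("wrist")
    v,u=np.mgrid[0:420,0:560];a=(u-c['cx'])/c['fx'];b=(v-c['cy'])/c['fx'];th=np.hypot(a,b)+1e-9
    k=np.tan(th)/th;X=np.stack([a*k*d,b*k*d,d],-1)@c['hand_eye'][:3,:3].T+c['hand_eye'][:3,3]
    X=X@Ro.from_rotvec(s['tcp_rot']).as_matrix().T+s['tool_pos']
    h=cv2.cvtColor(p,cv2.COLOR_BGR2HSV);o=(abs(h[...,0].astype(int)-11)<8)&(h[...,1]>130)&(d>0)
    return p,X,o
def bar():
    p,X,o=wcloud();r=np.hypot(X[...,0]-.533,X[...,1]+.264);m=o&(r<.045);z=X[m][:,2]
    print(np.histogram(z,np.arange(.05,.12,.004)))
    top=np.percentile(z,90);q=X[m&(abs(X[...,2]-top)<.004)];w,V=np.linalg.eigh(np.cov(q[:,:2].T))
    print("top",np.median(q[:,2]),"c",q.mean(0),"ang",np.degrees(np.arctan2(V[1,1],V[0,1])),len(q));return p
E
python3 -c "
from h import *
rep();p=bar();cv2.imwrite('pics/wr2.png',p)"
```

```text
t 5.15 pos [ 0.5336 -0.2645  0.1449] yaw 173.2 tilt [-0.001  0.    -1.   ] F [ 0.8 -0.1  1.5] T [-0.02 -0.    0.04] w 0.703 g 0.0 q6 -1.95
(array([  64,   71,  135, 2583,   35,   63,   78,   81,   85,   88,  373,
       2580,    0,    0,    0,    0,    0]), array([0.05 , 0.054, 0.058, 0.062, 0.066, 0.07 , 0.074, 0.078, 0.082,
       0.086, 0.09 , 0.094, 0.098, 0.102, 0.106, 0.11 , 0.114, 0.118]))
top 0.09544089268924356 c [ 0.53196191 -0.263874    0.09528994] ang 174.67224541032735 2886
```

View pics/wr2.png

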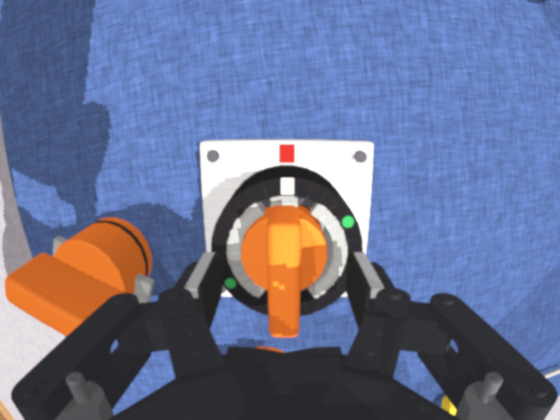

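The picture shows the plug dropped (top at 95 mm, expected 96), with the bar at x 285, y 205–335 pointing at the red patch (287,153) and the green dots at (348,222) and (231,284). Now I grip again, slightly lower, and turn clockwise.

>>> jog_arm:
  increments:
    - [[0, 0, 0.07, 0, 0, 0, 0.4], [0, 0, 0, 0, 0, 0, -1], [0, 0, 0, 0, 0, 0, -1], [0, 0, 0, 0, 0, 0, -1], [0, 0, 0, 0, 0, 0, -1]]
  force: 30

```text
time: 5.62
tool_pos: [0.5343, -0.2645, 0.1435]
tcp_rot: [0.186, 3.136, -0.0]
wrist_force: [0.6, 0.6, -0.5]
width: 0.155
grip_force: 32.5
```

>>> jog_arm:
  increments:
    - [[0, 0, 0, 0, 0, 0.5, -1], [0, 0, 0, 0, 0, 0.5, -1], [0, 0, 0, 0, 0, 0.5, -1], [0, 0, 0, 0, 0, 0.5, -1], [0, 0, 0, 0, 0, 0, -1]]

```text
time: 6.03
tool_pos: [0.5342, -0.2644, 0.1435]
tcp_rot: [-0.515, -3.099, -0.0]
wrist_force: [-0.1, -0.2, 0.3]
width: 0.158
grip_force: 32.7
```

```bash
python3 -c "
from h import *
rep()"
```

```text
t 6.0333 pos [ 0.5342 -0.2644  0.1435] yaw 161.14 tilt [-0.  0. -1.] F [-0.1 -0.2  0.3] T [ 0.04  0.04 -0.08] w 0.158 g 32.7 q6 -1.74
```

>>> jog_arm:
  increments:
    - [[0, 0, 0.025, 0, 0, 0.6, -1], [0, 0, 0.015, 0, 0, 0.8, -1], [0, 0, 0.015, 0, 0, 0.8, -1], [0, 0, 0.015, 0, 0, 0.8, -1], [0, 0, 0, 0, 0, 0, -1]]

```text
time: 6.45
tool_pos: [0.5346, -0.2643, 0.1427]
tcp_rot: [0.994, 2.979, 0.001]
wrist_force: [-2.7, 1.9, 6.7]
width: 0.158
grip_force: 33.7
```

```bash
python3 -c "
from h import *
rep()"
```

```text
t 6.45 pos [ 0.5346 -0.2643  0.1427] yaw 143.09 tilt [ 0.001  0.    -1.   ] F [-2.7  1.9  6.7] T [ 0.31  0.45 -0.2 ] w 0.158 g 33.7 q6 -1.43
```

>>> jog_arm:
  increments:
    - [[0, 0, 0, 0, 0, 0.8, -1], [0, 0, 0, 0, 0, 0.8, -1], [0, 0, 0, 0, 0, 0.8, -1], [0, 0, 0, 0, 0, 0.8, -1], [0, 0, 0, 0, 0, 0, -1]]

```text
time: 6.87
tool_pos: [0.534, -0.2642, 0.141]
tcp_rot: [-1.475, -2.773, -0.0]
wrist_force: [0.0, -0.5, -2.1]
width: 0.153
grip_force: 32.4
```

```bash
python3 -c "
from h import *
rep()"
```

```text
t 6.8667 pos [ 0.534  -0.2642  0.141 ] yaw 123.98 tilt [-0.001  0.    -1.   ] F [ 0.  -0.5 -2.1] T [-0.05 -0.01  0.01] w 0.153 g 32.4 q6 -1.09
```

>>> jog_arm:
  increments:
    - [[0, 0, 0.03, 0, 0, 0.5, -1], [0, 0, 0.03, 0, 0, 0.5, -1], [0, 0, 0.02, 0, 0, 0.5, -1], [0, 0, 0, 0, 0, 0.4, -1], [0, 0, 0, 0, 0, 0, -1]]

```text
time: 7.28
tool_pos: [0.5339, -0.2644, 0.1395]
tcp_rot: [-1.739, -2.615, 0.001]
wrist_force: [-3.9, 0.2, 5.2]
width: 0.16
grip_force: 33.4
```

```bash
python3 -c "
from h import *
rep()"
```

```text
t 7.2833 pos [ 0.5339 -0.2644  0.1395] yaw 112.76 tilt [-0.001 -0.    -1.   ] F [-3.9  0.2  5.2] T [ 0.03  0.64 -0.04] w 0.16 g 33.4 q6 -0.9
```

>>> jog_arm:
  increments:
    - [[0, 0, 0, 0, 0, 0.25, -1], [0, 0, 0, 0, 0, 0.25, -1], [0, 0, 0, 0, 0, 0, -1], [0, 0, 0, 0, 0, 0, -1], [0, 0, 0, 0, 0, 0, -1]]

```text
time: 7.7
tool_pos: [0.5338, -0.2645, 0.1395]
tcp_rot: [-1.802, -2.572, 0.002]
wrist_force: [-3.6, 0.3, 5.8]
width: 0.161
grip_force: 36.5
```

```bash
python3 -c "
from h import *
rep()"
```

```text
t 7.7 pos [ 0.5338 -0.2645  0.1395] yaw 109.97 tilt [-0.001 -0.    -1.   ] F [-3.6  0.3  5.8] T [0.1  0.69 0.73] w 0.161 g 36.5 q6 -0.85
```

>>> jog_arm:
  increments:
    - [[0, 0, 0, 0, 0, 0.25, -1], [0, 0, 0, 0, 0, 0, -1], [0, 0, 0, 0, 0, 0, -1], [0, 0, 0, 0, 0, 0, 0], [0, 0, 0, 0, 0, 0, 0.4]]

```text
time: 8.12
tool_pos: [0.5345, -0.2645, 0.1389]
tcp_rot: [1.841, 2.544, 0.001]
wrist_force: [0.2, -0.2, 0.5]
width: 0.433
grip_force: 0.0
```

>>> jog_arm:
  increments:
    - [[0, 0, 0, 0, 0, 0, 0.6], [0, 0, 0, 0, 0, 0, 0.8], [0, 0, 0, 0, 0, 0, 0.8], [0, 0, -0.6, 0, 0, 0, 0.8], [0, 0, -0.6, 0, 0, 0, 0.8]]

```text
time: 8.53
tool_pos: [0.5331, -0.2638, 0.1734]
tcp_rot: [-1.841, -2.54, 0.001]
wrist_force: [0.6, -0.2, 0.3]
width: 0.903
grip_force: 0.0
```

```bash
python3 -c "
from h import *
rep();p=bar();cv2.imwrite('pics/wr3.png',p)"
```

```text
t 8.5333 pos [ 0.5331 -0.2638  0.1734] yaw 108.12 tilt [-0.003  0.002 -1.   ] F [ 0.6 -0.2  0.3] T [ 0.03 -0.05 -0.03] w 0.903 g 0.0 q6 -0.82
(array([  40,  114, 1958,    1,   20,   33,   41,   46,   46,  241, 2142,
          0,    0,    0,    0,    0,    0]), array([0.05 , 0.054, 0.058, 0.062, 0.066, 0.07 , 0.074, 0.078, 0.082,
       0.086, 0.09 , 0.094, 0.098, 0.102, 0.106, 0.11 , 0.114, 0.118]))
top 0.09153391978414241 c [ 0.53193863 -0.26116783  0.09140412] ang 112.81437470209347 2345
```

View pics/wr3.png

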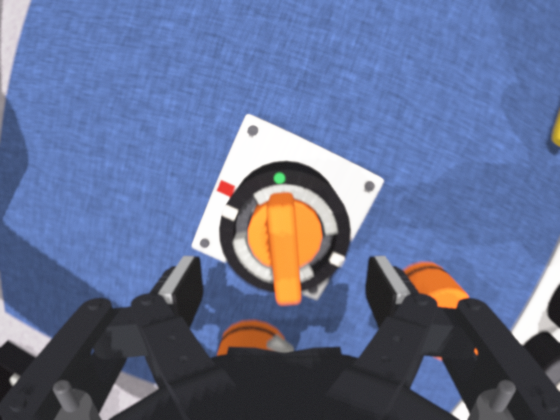

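The picture shows the plug low in the housing: the bar runs from (287,300) to (282,197), in line with the green dot at (279,178), with red at (226,188). The top is at 91.5 mm (home is 92). I move clear and check the angle numerically, bar against marks.

>>> jog_arm:
  increments:
    - [[0, 0, -0.8, 0, 0, 0, 1], [0, 0, -0.8, 0, 0, 0, 1], [-0.6, 0, 0, 0, 0, 0, 1], [-0.5, 0, 0, 0, 0, 0, 1], [0, 0, 0, 0, 0, 0, 1]]

```text
time: 9.0
tool_pos: [0.5454, -0.2983, 0.2232]
tcp_rot: [1.844, 2.54, -0.001]
wrist_force: [-0.9, -0.3, -0.7]
width: 1.0
grip_force: 0.0
```

```bash
python3 - <<'E'
from h import *
rep();p,X,o=wcloud();cv2.imwrite("pics/wr4.png",p)
h=cv2.cvtColor(p,cv2.COLOR_BGR2HSV).astype(int);r=np.hypot(X[...,0]-.533,X[...,1]+.264)
ang=lambda v:np.degrees(np.arctan2(v[1],v[0]))
red=((h[...,0]<5)|(h[...,0]>174))&(h[...,1]>140)&(X[...,2]<.025)&(r<.06)
gr=(abs(h[...,0]-65)<20)&(h[...,1]>120)&(r<.05)
pl=(X[...,2]>.008)&(X[...,2]<.021)&(r<.085)&(h[...,1]<60)
for n,m in(("red",red),("green",gr)):
    k,l,st,ce=cv2.connectedComponentsWithStats(m.astype(np.uint8))
    for i in range(1,k):
        if st[i][4]>8: print(n,st[i][4],X[l==i].mean(0).round(4))
q=X[pl];print("plate",cv2.minAreaRect((q[:,:2]*1000).astype(np.float32)))
m=o&(r<.045)&(abs(X[...,2]-.0915)<.003);q=X[m]
print("bar",np.median(q[:,2]),cv2.minAreaRect((q[:,:2]*1000).astype(np.float32)))
E
```

```text
t 9.0 pos [ 0.5454 -0.2983  0.2232] yaw 108.06 tilt [ 0.002 -0.002 -1.   ] F [-0.9 -0.3 -0.7] T [ 0.01  0.01 -0.01] w 1.0 g 0.0 q6 -0.85
red 69 [ 0.484  -0.2555  0.0154]
red 14 [ 0.5826 -0.2673  0.0154]
green 65 [ 0.5181 -0.2291  0.0602]
plate ((531.9755859375, -262.0582275390625), (110.78712463378906, 110.48406982421875), 82.9417724609375)
bar 0.09151677833034044 ((531.9940795898438, -262.1358947753906), (14.11229419708252, 55.65718078613281), 22.851381301879883)
```

Height is home. The angle reads 60–60.5° against the nominal 62°, so I regrip more firmly without pressing down and confirm the stop.

```bash
python3 -c "
from h import *
plan((.5335,-.264,.2232),112.6,2)"
```

```text
1 [ 0.58 -0.   -0.02] rz -0.38
2 [ 0.58  0.02 -0.02] rz -0.38
```

>>> jog_arm:
  increments:
    - [[0.58, 0, 0, 0, 0, -0.38, 1], [0.58, 0.02, 0, 0, 0, -0.38, 1], [0, 0, 0.9, 0, 0, 0, 1], [0, 0, 0.9, 0, 0, 0, 1], [0, 0, 0.9, 0, 0, 0, 1]]
  force: 80

```text
time: 9.47
tool_pos: [0.5329, -0.2618, 0.1403]
tcp_rot: [-1.741, -2.614, -0.0]
wrist_force: [0.1, 0.4, -0.5]
width: 1.002
grip_force: 0.0
```

>>> jog_arm:
  increments:
    - [[0, 0, 0, 0, 0, 0, 0], [0, 0, 0, 0, 0, 0, -1], [0, 0, 0, 0, 0, 0, -1], [0, 0, 0, 0, 0, 0, -1], [0, 0, 0, 0, 0, 0, -1]]

```text
time: 9.88
tool_pos: [0.5348, -0.2634, 0.1439]
tcp_rot: [1.74, 2.612, 0.001]
wrist_force: [0.1, 0.6, 0.3]
width: 0.298
grip_force: 0.0
```

```bash
python3 -c "
from h import *
rep()"
```

```text
t 9.8833 pos [ 0.5348 -0.2634  0.1439] yaw 112.67 tilt [ 0.003 -0.002 -1.   ] F [0.1 0.6 0.3] T [-0.04  0.04 -0.01] w 0.298 g 0.0 q6 -0.9
```

>>> jog_arm:
  increments:
    - [[0, 0, 0, 0, 0, 0.2, -1], [0, 0, 0, 0, 0, 0.2, -1], [0, 0, 0, 0, 0, 0, -1], [0, 0, 0, 0, 0, 0, -1], [0, 0, 0, 0, 0, 0, -1]]

```text
time: 10.3
tool_pos: [0.534, -0.2636, 0.1439]
tcp_rot: [1.794, 2.576, -0.002]
wrist_force: [-3.9, -0.9, 6.4]
width: 0.145
grip_force: 78.8
```

```bash
python3 -c "
from h import *
rep()"
```

```text
t 10.3 pos [ 0.534  -0.2636  0.1439] yaw 110.29 tilt [ 0.001 -0.002 -1.   ] F [-3.9 -0.9  6.4] T [-0.12  0.51  0.53] w 0.145 g 78.8 q6 -0.85
```

>>> jog_arm:
  increments:
    - [[0, 0, 0, 0, 0, 0.2, -1], [0, 0, 0, 0, 0, 0.1, -1], [0, 0, 0, 0, 0, 0, -1], [0, 0, 0, 0, 0, 0, -1], [0, 0, 0, 0, 0, 0, -1]]

```text
time: 10.72
tool_pos: [0.534, -0.2636, 0.1439]
tcp_rot: [1.832, 2.549, -0.002]
wrist_force: [-4.2, -1.6, 6.7]
width: 0.145
grip_force: 81.5
```

```bash
python3 -c "
from h import *
rep()"
```

```text
t 10.7167 pos [ 0.534  -0.2636  0.1439] yaw 108.59 tilt [ 0.001 -0.003 -1.   ] F [-4.2 -1.6  6.7] T [-0.23  0.51  1.02] w 0.145 g 81.5 q6 -0.82
```

Torque rises linearly to 1.0 N m, so the plug is hard against its stop. I release and retreat.

>>> jog_arm:
  increments:
    - [[0, 0, 0, 0, 0, 0, 0], [0, 0, 0, 0, 0, 0, 0.5], [0, 0, 0, 0, 0, 0, 0.8], [0, 0, 0, 0, 0, 0, 0.8], [0, 0, 0, 0, 0, 0, 0.8]]

```text
time: 11.13
tool_pos: [0.5335, -0.2626, 0.1417]
tcp_rot: [-1.836, -2.549, -0.0]
wrist_force: [-0.7, 0.3, -0.2]
width: 0.842
grip_force: 0.0
```

>>> jog_arm:
  increments:
    - [[0, 0, -0.6, 0, 0, 0, 1], [0, 0, -0.9, 0, 0, 0, 1], [0, 0, -0.9, 0, 0, 0, 1], [-0.6, 0, 0, 0, 0, 0, 1], [-0.5, 0, 0, 0, 0, 0, 1]]

```text
time: 11.55
tool_pos: [0.5455, -0.2949, 0.2166]
tcp_rot: [1.832, 2.546, 0.001]
wrist_force: [0.2, 0.8, 0.2]
width: 0.998
grip_force: 0.0
```

>>> jog_arm:
  increments:
    - [[0, 0, 0, 0, 0, 0, 1], [0, 0, 0, 0, 0, 0, 1], [0, 0, 0, 0, 0, 0, 1], [0, 0, 0, 0, 0, 0, 1], [0, 0, 0, 0, 0, 0, 1]]

```text
time: 11.97
tool_pos: [0.5434, -0.2934, 0.2127]
tcp_rot: [-1.835, -2.548, 0.0]
wrist_force: [-0.6, -0.2, 0.2]
width: 1.002
grip_force: 0.0
```

```bash
python3 - <<'E'
from h import *
rep();p,X,o=wcloud();cv2.imwrite("pics/wr5.png",p)
r=np.hypot(X[...,0]-.533,X[...,1]+.264);h=cv2.cvtColor(p,cv2.COLOR_BGR2HSV)
q=X[(X[...,2]>.008)&(X[...,2]<.021)&(r<.085)&(h[...,1]<60)];print("plate",cv2.minAreaRect((q[:,:2]*1000).astype(np.float32)))
q=X[o&(r<.045)&(abs(X[...,2]-.0915)<.003)]
print("bar",np.median(q[:,2]),len(q),cv2.minAreaRect((q[:,:2]*1000).astype(np.float32)))
E
```

```text
t 11.9667 pos [ 0.5434 -0.2934  0.2127] yaw 108.48 tilt [-0.002  0.001 -1.   ] F [-0.6 -0.2  0.2] T [ 0.01  0.02 -0.04] w 1.002 g 0.0 q6 -0.86
plate ((532.17919921875, -262.1248779296875), (110.64189147949219, 110.78620147705078), 83.1080322265625)
bar 0.09145549841567902 1592 ((531.95556640625, -262.04901123046875), (14.155956268310547, 55.89324951171875), 22.717666625976562)
```

View pics/wr5.png

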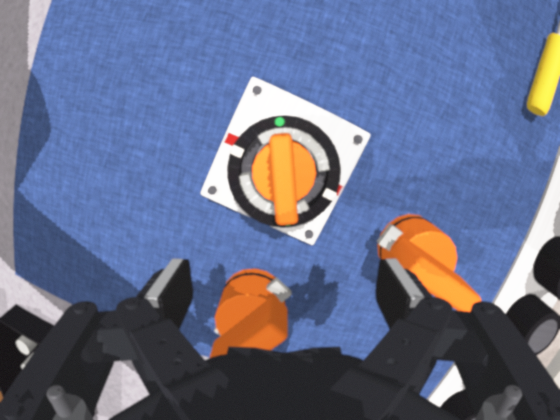

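The picture shows the orange plug seated at (284,178), with its bar in line with the green dot (280,122) and both loose plugs untouched. The top is at 91.5 mm, the plug did not move between the two tries against the stop, and the gripper is clear.

```bash
python3 -c "
from workcell import bot
print(bot.finish_job())"
```

```text
the job is handed in; nothing more can be done
None
```

The orange plug was turned back until it dropped into the thread start, then turned clockwise to its stop and released; it sits flush (grip-bar top measured 91.5 mm, nominal 92; turn measured about 60.5°, nominal 62°, with 1 N m resistance at the stop), the arm never went near the blue unit, and the job was handed in at about 12 s.

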